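# Press a handle's end plug home with a one-hand ratchet clamp, then release it

## Task

The short aluminium squeegee handle lies in the cradle of the ratchet bar clamp with its plastic end plug only started in. Pump the clamp's trigger until the plug is pressed fully home, stopping as soon as the trigger goes hard so that the plug is not crushed; then press the release behind the handle and keep it pressed until the jaw has sprung all the way open. Work the clamp by its trigger and release only, hands off the jaw and the work, and leave the things standing around undisturbed.

Things in the scene. Friction and masses are not known exactly. Their poses are not given: they have to be found in the camera images.
- clamp: One-hand ratchet bar clamp, black body, screwed on its side to a fixed 146 x 330 x 12 mm plywood board. Frame: origin on the bench under mid-bar, z up, y along the bar = the way the end jaw closes, x from pistol handle to the open side of the jaws. All parts centre on z = 38 mm. Housing x -25..33, y -52..66, z 22..56. Board x -48..98: trigger, handle and release hang over bare bench.
- handle_grip (a point): Middle of the fixed pistol handle: black block sticking out to -x from the housing, x -20..-136, y 5..29, z 25..51 mm of the clamp frame.
- trigger_hinge (a point): The trigger's upright hinge, inside the housing, 38 mm above the bench; the blade swings about it in the level plane.
- trigger (a joint): Trigger angle, rad: 0 at rest, 0.245 pulled to its stop (harmless, also hard). Pulling swings the blade in +y towards the pistol handle; a spring swings it back when let go. Each full pull to the stop draws the jaw 6 mm nearer, one click of the rack, which holds it while the trigger goes back. 5 or 6 pulls are needed; the last one goes hard part-way.
- trigger_pull (a point): Point on the blade's outer (-y) face, the side to push or squeeze, 111 mm from the hinge, 38 mm up; moves 27 mm in a full pull. Blade black, 10 mm thick, 18 mm tall, 52 to 145 mm from the hinge; 65 mm from this face to the handle's far side. Push here: 3 to 6 N while the jaw is free, 8 to 13 N while the plug slides, then hard within 1 to 2 mm when it is home. About 21 N crushes the plug.
- release (a joint): Release lever angle, rad: 0 to 0.05 at rest, 0.20 pressed to its stop; from about 0.15 the jaw is free. It springs back when let go, and the rack catches again. Fully pressed takes about 4 N at point release_tab.
- release_tab (a point): Middle of the rear (+y) face of the release: a steel thumb lever with a rubber face behind the pistol handle, beside the housing, 6 mm thick, 20 mm tall (z 28..48), free part x -28..-70 of the clamp frame. Press it in -y, towards the pistol handle; it gives about 7 mm, to a stop. The bar's tail passes 45 mm beside it, at x -9..9.
- jaw_face (a point): Centre of the pressing face (rubber pad, looks to +y) of the moving end jaw, 38 mm up. Its y in the clamp frame: -202 mm when fully open, growing as it closes. While the release is kept pressed a spring drives the jaw open, in about a second.
- bar: The sliding part: toothed steel bar 18 x 6 mm, 300 mm long, with the black end jaw (80 x 16 x 32 mm) on its -y end. Origin at the clamp's origin when fully open; axes as the clamp's. Not to be handled.
- tube: Short aluminium squeegee handle: tube of 25 mm diameter, 110 mm long, lying along y in two wooden V-blocks between the jaws; origin at its middle, on its axis, 38 mm up. It first slides 6 to 11 mm along the V-blocks to meet the pad of the fixed jaw. Not to be handled.
- tube_mouth (a point): Centre of the tube's open (-y) end, where the plug goes in.
- plug: White plastic end plug: head of 25 mm diameter, 6 mm thick (outer face at y = -6 mm of its frame), on a ribbed shank started in the tube; origin at the underside of the head. It slides only along the tube, with about 10 N of friction, and stays where pushed. More than 45 N on it crushes it.
- plug_shoulder (a point): Underside of the plug's head, on the axis: 9 to 12 mm short of point tube_mouth at the start, on it when the plug is home.
- spray_bottle: Bystander: white trigger-spray bottle, 84 mm diameter, 227 mm tall; origin under its centre.
- refill_can: Bystander: small white jerrycan, 120 x 80 x 180 mm; origin under its centre.
- plug_tray: Bystander: grey open tray of spare plugs, 110 x 150 x 45 mm; origin under its centre.

How it is judged:
On the way, in this order (a step that is already met when the one before it is completed fails the run):
1. the plug is pressed home in the tube (gap under its shoulder less than 1.5 mm) with the clamp's jaw on it (distance between plug_shoulder and tube_mouth below 0.0015 m and y of jaw_face in the frame of plug above -0.0085 m), for 0.1 s.
2. the jaw has sprung fully open (y of jaw_face in the frame of clamp below -0.1995 m), for 0.2 s.
At the end, for the whole second after the job is handed in: The plug's head is within 1.5 mm of the tube's mouth, the jaw is within 2.5 mm of fully open, the handle lies still in its V-blocks (within 8 mm sideways, 6 mm in height), and trigger and release are back at rest (distance between plug_shoulder and tube_mouth below 0.0015 m and y of jaw_face in the frame of clamp below -0.1995 m and x of tube_mouth in the frame of clamp between 0.04 and 0.056 m and z of tube_mouth in the frame of clamp between 0.032 and 0.044 m and value of joint trigger below 0.02 rad and value of joint release below 0.07 rad and linear speed of tube below 0.02 m/s); the robot touches nothing.
It fails at once if the plug is crushed: the jaw presses on it with more than 45 N (contact force between bar and plug above 45 N).
It fails at once if the robot handles the jaw, the plug or the tube (contact force between any of the fingers, the arm and bar above 1.5 N or contact force between any of the fingers, the arm and tube above 1.5 N).
It fails at once if a bystander is moved more than 20 mm (distance of any of spray_bottle, refill_can, plug_tray from where it was at the start of the episode above 0.02 m).
It also fails if it takes over 54 s, if anything falls off the work surface, if the arm or the gripper's body presses on something with over 40 N, if the wrist force passes 120 N, or if a joint passes its speed limit or range.

## Robot

A 7-joint arm with a two-finger parallel gripper is mounted at the origin on the work surface. World frame = base frame: x ahead of the robot, y to its left, z up, the work surface at z = 0. Lengths are in m, angles in rad, forces in N, time in s.
With the tool pointing down it reaches from about 0.35 to 0.9 m from the base axis. Payload 19.9 kg.
Tool frame: the origin (TCP) lies between the finger pads; the fingertips stand 25 mm ahead of it and the grasp point (between the pads) lies 6 mm ahead of it; z points along the fingers, y is the direction in which the jaws open and shut (so a half turn about z gives the same grasp; the last joint's range is limited). The gripper opens to 94 mm and grips with 3 to 60 N. Pads are 16 mm wide; open, the fingers measure 119 mm over their backs; the gripper's body (75 mm by 177 mm) begins 78 mm behind the grasp point.
Start: joints at [1.236, 0.417, -0.01, 1.614, 0.005, 1.111, -0.053], TCP at [0.181, -0.598, 0.23] pointing down, gripper open.
Joint ranges: [-2.81, 2.81], [-0.39, 2.02], [-1.27, 1.25], [0.06, 2.57], [-1.19, 4.33], [0.19, 2], [-2.82, 2.82]. Speed limits (rad/s): [1.89, 1.89, 2.39, 2.39, 3.01, 3.01, 3.01].

## Interface

Orientations are given as a rotation vector (axis times angle).
In Python, from rig import status, cams, manip gives the robot as it stands.
- The arm moves only by the tool arm_command, never from a script. Its argument "plan" is a list of rows, each a list of 6 numbers: the shift along the tool's x, y, z in m, then the turn, a rotation vector about the tool's x, y, z in degrees. In form: [[x, y, z, ax, ay, az], ...]. A call has 1 to 5 rows; each row is the pose to reach, as a shift and turn from the pose commanded when the call began, along the tool's axes at that moment; what a row does not reach only later rows make up. A row lasts 1/10 s, in which the tool goes at most 50 mm and 8.59 degrees, less where a joint would pass 70% of its speed; a pose out of reach is approached as far as the arm can. A call with a gripper value outside its range is refused whole. "jaw" is the closure, from 0 (fully open) to 1 (shut), set as the call begins (left out, the last holds). The fingers move at their own pace and stop on an object; "newtons" is the grip in N (left out, the last holds). Time passes only in rows, so rows that repeat a pose let the fingers close. It gives the time, the measured TCP pose, the force and the opening at its end, in the units of the state.
- status.sense(): the state, without advancing time (a new reading comes with each control period).
- cams.snapshot(name): name is "scene" or "side" or "wrist"; returns (picture, depth): 420x560x3 uint8, blue, green, red; 420x560 float32, m along the optical axis (not along the pixel's ray), 0 where there is no reading.
- cams.camera_info(name): a dict with "camera_matrix" (3x3 intrinsics, pixels), "pose" (4x4, takes a point from camera to world coordinates). Camera axes: x right, y up, looking along -z (the intrinsics and any distortion apply to the point x, -y, -z); pixel columns grow to the right and rows downward; lengths in m; the calibration is good to about 2 mm. A picture is of the moment at which its call begins: read the wrist's pose just before it. camera_info takes no time and is no camera call; for the wrist camera it gives the pose at the moment of the call.
- manip.finish_job(): hands the job in, once; it reports no verdict.
The state is a dict: "t": time; "q": joint angles; "joint_vel": joint speeds; "effort": joint torques, N m; "eef_pos": TCP position; "ee_rot": TCP orientation; "wrist_force": force on the tool from outside, world axes, zero at the start; "wrist_torque": the same for the moment, N m; "finger_gap": finger opening in m.
Only numpy, scipy, OpenCV 4.12 (cv2) and the standard library are available. Lean on these libraries where they do the work, as an engineer would, in place of code of your own. Each camera call takes 0.05 s, during which the arm holds its last target.

## Working session

There is one attempt and no reset: what is moved stays moved. The work goes in short steps, Python scripts to look and compute and a tool call to move; the robot and the scene stay as the last step left them, time stands still between calls to the robot, and variables do not carry over. Pictures are saved under pics/ and viewed, and the job is handed in when it is done.

Besides the shell and the picture viewer there is one more tool, called as name([rows], argument=value, ...), one row to a line, values as JSON. arm_command: Moves the arm, as the interface text tells. Its arguments: {"type":"object","properties":{"plan":{"type":"array"},"jaw":{"type":"number"},"newtons":{"type":"number"}},"required":["plan"]}

```bash
ls; mkdir -p pics
python3 - <<'E'
from rig import status,cams
import cv2,numpy as np
s=status.sense()
for k,v in s.items(): print(k,np.round(v,4))
for n in ["scene","side","wrist"]:
    i=cams.camera_info(n); p,d=cams.snapshot(n)
    cv2.imwrite(f"pics/{n}0.png",p); np.save(f"pics/{n}0.npy",d)
    print(n,np.round(i["camera_matrix"],1).tolist(),np.round(i["pose"],3).tolist(),[k for k in i])
E
```

```text
pics
t 0.0
q [ 1.2355  0.418  -0.0103  1.6142  0.0047  1.1107 -0.053 ]
joint_vel [ 0.0001 -0.      0.0014  0.0016 -0.0016 -0.0024 -0.0005]
effort [ 7.00000e-04 -8.51260e+01  6.39600e-01 -4.25998e+01 -4.88000e-02
  1.85000e-02  1.00000e-04]
eef_pos [ 0.1809 -0.5979  0.2298]
ee_rot [-3.1066e+00 -4.5970e-01  5.0000e-04]
wrist_force [-0.0573 -0.2368 -0.0507]
wrist_torque [ 0.0135 -0.0531  0.0223]
finger_gap 0.094
scene [[476.6, 0.0, 281.5], [0.0, 476.6, 217.3], [0.0, 0.0, 1.0]] [[0.692, -0.489, 0.531, 1.172], [0.721, 0.477, -0.502, -0.594], [-0.008, 0.73, 0.683, 0.831], [0.0, 0.0, 0.0, 1.0]] ['camera_matrix', 'pose']
side [[398.8, 0.0, 282.1], [0.0, 398.8, 209.8], [0.0, 0.0, 1.0]] [[0.965, 0.171, -0.201, 0.339], [-0.263, 0.673, -0.692, -0.747], [0.017, 0.72, 0.694, 0.811], [0.0, 0.0, 0.0, 1.0]] ['camera_matrix', 'pose']
wrist [[339.9, 0.0, 283.7], [0.0, 339.9, 209.0], [0.0, 0.0, 1.0]] [[0.289, 0.921, 0.261, 0.256], [-0.957, 0.278, 0.077, -0.576], [-0.002, -0.272, 0.962, 0.384], [0.0, 0.0, 0.0, 1.0]] ['camera_matrix', 'pose']
```

View pics/scene0.png

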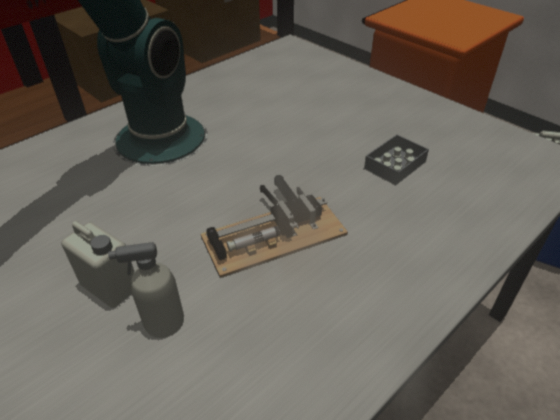

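View pics/side0.png

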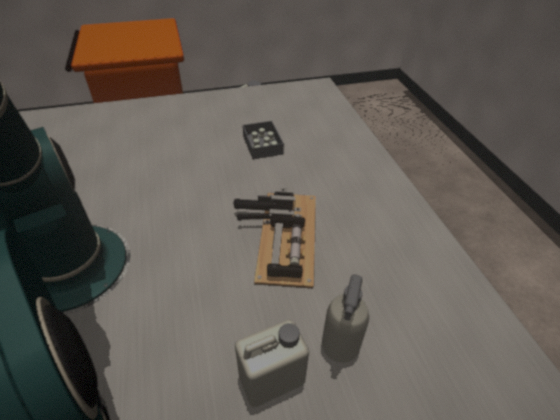

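View pics/wrist0.png

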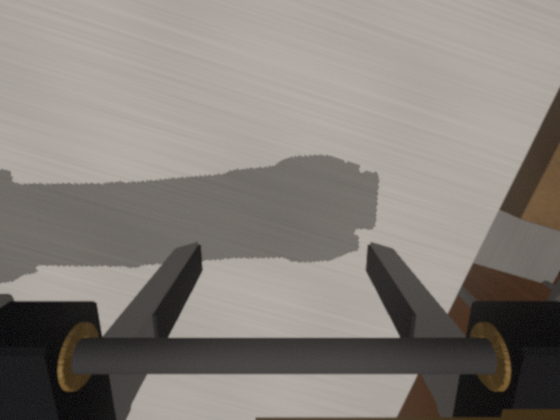

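```bash
cat > h.py <<'E'
import numpy as np,cv2
from rig import status,cams
from scipy.spatial.transform import Rotation as R
def ray(n,u,v,info=None):
    i=info or cams.camera_info(n);K=np.array(i["camera_matrix"]);T=np.array(i["pose"])
    d=np.array([(u-K[0,2])/K[0,0],-(v-K[1,2])/K[1,1],-1.]);return T[:3,3],T[:3,:3]@d
def onz(n,u,v,z,info=None):
    o,d=ray(n,u,v,info);return o+d*(z-o[2])/d[2]
def proj(n,p,info=None):
    i=info or cams.camera_info(n);K=np.array(i["camera_matrix"]);T=np.array(i["pose"])
    c=T[:3,:3].T@(np.array(p)-T[:3,3]);return np.array([K[0,0]*c[0]/-c[2]+K[0,2],K[1,1]*-c[1]/-c[2]+K[1,2]])
E
python3 - <<'E'
from h import *
for n,b in [("scene",(190,165,360,280)),("side",(220,175,330,300))]:
    p=cv2.imread(f"pics/{n}0.png")
    hsv=cv2.cvtColor(p,cv2.COLOR_BGR2HSV)
    m=cv2.inRange(hsv,(8,70,60),(25,255,255)); 
    mm=np.zeros_like(m); mm[b[1]:b[3],b[0]:b[2]]=m[b[1]:b[3],b[0]:b[2]]
    pts=cv2.findNonZero(mm); hull=cv2.convexHull(pts)
    ap=cv2.approxPolyDP(hull,5,True)[:,0]
    print(n,len(pts))
    for a in ap: print(a,np.round(onz(n,*a,0.012),4))
    c=p[b[1]:b[3],b[0]:b[2]]; f=4.5 if n=="scene" else 4.6
    cv2.imwrite(f"pics/{n}c.png",cv2.resize(c,None,fx=f,fy=f,interpolation=cv2.INTER_CUBIC))
E
```

```text
scene 3092
[346 231] [0.6812 0.0871 0.012 ]
[223 275] [ 0.581  -0.2156  0.012 ]
[201 235] [ 0.4451 -0.175   0.012 ]
[319 198] [0.5513 0.1303 0.012 ]
side 2884
[314 196] [0.6778 0.0832 0.012 ]
[313 285] [ 0.5728 -0.2218  0.012 ]
[255 283] [ 0.4386 -0.1809  0.012 ]
[267 194] [0.5434 0.1265 0.012 ]
```

View pics/scenec.png

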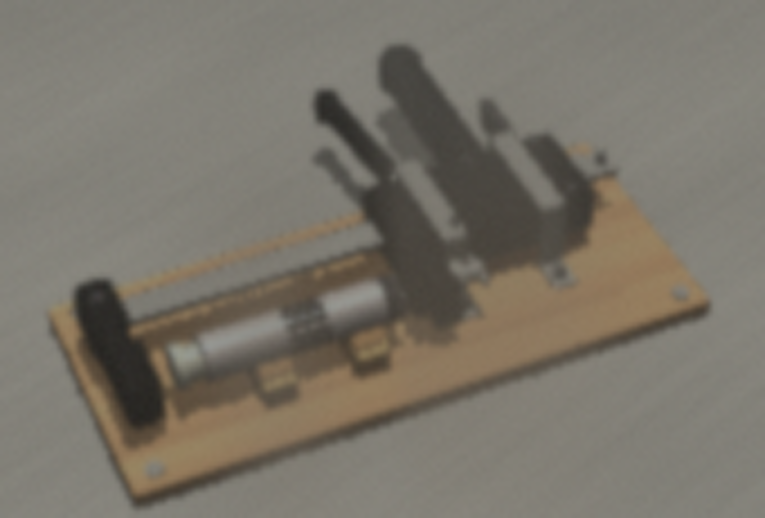

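View pics/sidec.png

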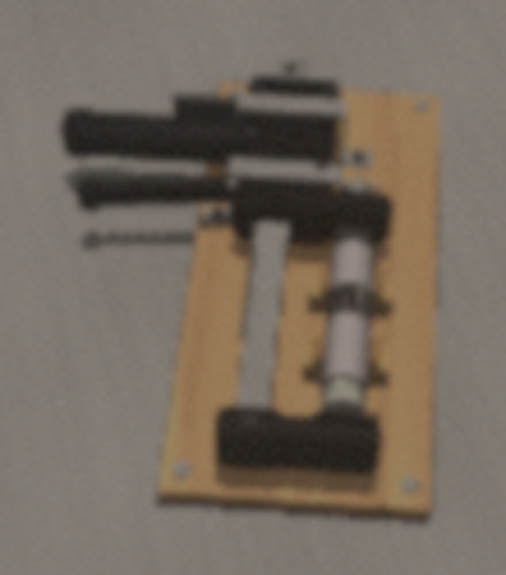

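```bash
cat >> h.py <<'E'
def rel(p,yaw):
    # tool down, tool y at world angle yaw(deg); returns tool-axis shift and turn
    s=status.sense();Rc=R.from_rotvec(s["ee_rot"]).as_matrix()
    y=np.array([np.cos(np.radians(yaw)),np.sin(np.radians(yaw)),0]);z=np.array([0,0,-1.]);x=np.cross(y,z)
    Rt=np.stack([x,y,z],1)
    print("t",s["t"],"pos",np.round(s["eef_pos"],4),"F",np.round(s["wrist_force"],2),"gap",round(float(s["finger_gap"]),4))
    print("shift",np.round(Rc.T@(np.array(p)-s["eef_pos"]),4).tolist(),"turn",np.round(np.degrees(R.from_matrix(Rc.T@Rt).as_rotvec()),2).tolist())
E
python3 - <<'E'
from h import *
for n,l in [("scene",[("bottle",163,322),("can",105,283)]),("side",[("bottle",344,353),("can",272,390)])]:
    for a,u,v in l: print(n,a,np.round(onz(n,u,v,0),3))
rel([0.42,-0.03,0.35],71.3)
rel([0.181,-.598,0.40],71.3)
E
```

```text
scene bottle [ 0.585 -0.379  0.   ]
scene can [ 0.407 -0.414  0.   ]
side bottle [ 0.585 -0.397  0.   ]
side can [ 0.417 -0.433  0.   ]
t 0.15 pos [ 0.1809 -0.598   0.23  ] F [-0.55  0.35  0.12] gap 0.0939
shift [0.3933, -0.4745, -0.1196] turn [-0.03, -0.06, -144.46]
t 0.15 pos [ 0.1809 -0.598   0.23  ] F [-0.55  0.35  0.12] gap 0.0939
shift [0.0001, -0.0001, -0.17] turn [-0.03, -0.06, -144.46]
```

arm_command([
  [0,0,-0.05,0,0,-8],
  [0,0,-0.1,0,0,-16],
  [0.0,0,-0.12,0,0,-24],
  [0.03,-0.04,-0.12,0,0,-32],
  [0.06,-0.08,-0.12,0,0,-40],
])

```text
t: 0.65
eef_pos: [0.2152, -0.5034, 0.3502]
ee_rot: [-2.76, -1.501, 0.0]
wrist_force: [1.0, -1.1, 0.3]
finger_gap: 0.094
```

```bash
python3 -c "
from h import *
rel([0.42,-0.03,0.35],71.3)"
```

```text
t 0.65 pos [ 0.2152 -0.5034  0.3502] F [ 0.98 -1.09  0.3 ] gap 0.094
shift [0.5087, -0.0855, 0.0002] turn [-0.01, -0.0, -104.23]
```

arm_command([
  [0.049,-0.008,0,0,0,-8.4],
  [0.098,-0.016,0,0,0,-16.8],
  [0.146,-0.024,0,0,0,-25.2],
  [0.195,-0.032,0,0,0,-33.6],
  [0.244,-0.04,0,0,0,-42],
])

```text
t: 1.15
eef_pos: [0.3155, -0.2762, 0.3504]
ee_rot: [2.037, 2.392, -0.001]
wrist_force: [1.4, -0.1, 0.1]
finger_gap: 0.0939
```

```bash
python3 -c "
from h import *
rel([0.42,-0.03,0.33],71.3)"
```

```text
t 1.15 pos [ 0.3155 -0.2762  0.3504] F [ 1.42 -0.06  0.07] gap 0.0939
shift [0.2264, 0.1424, 0.0203] turn [-0.03, 0.01, -62.14]
```

arm_command([
  [0.041,0.025,0,0,0,-8.4],
  [0.082,0.05,0,0,0,-16.8],
  [0.123,0.075,0,0,0,-25.2],
  [0.164,0.1,0,0,0,-33.6],
  [0.205,0.128,0.01,0,0,-42],
])

```text
t: 1.65
eef_pos: [0.4105, -0.0546, 0.3414]
ee_rot: [1.044, 2.961, -0.001]
wrist_force: [2.2, -1.3, -0.0]
finger_gap: 0.094
```

```bash
python3 -c "
from h import *
rel([0.42,-0.03,0.33],71.3)"
```

```text
t 1.65 pos [ 0.4105 -0.0546  0.3414] F [ 2.23 -1.32 -0.02] gap 0.094
shift [0.0081, 0.0251, 0.0114] turn [-0.01, 0.13, -20.15]
```

arm_command([
  [0.01,0.02,0.02,0,0,-8],
  [0.01,0.03,0.03,0,0,-16],
  [0.01,0.03,0.03,0,0,-20.1],
  [0.01,0.03,0.03,0,0,-20.1],
  [0.01,0.03,0.03,0,0,-20.1],
])

```text
t: 2.15
eef_pos: [0.4212, -0.0271, 0.3107]
ee_rot: [0.525, 3.097, 0.0]
wrist_force: [0.2, -0.2, 0.1]
finger_gap: 0.0938
```

Run:
```python
from h import *
import pickle
rel([0.42,-0.03,0.33],71.3)
i=cams.camera_info("wrist"); p,d=cams.snapshot("wrist"); pickle.dump((i,p,d),open("pics/w1.pkl","wb"))
cv2.imwrite("pics/w1.png",p)
```

```text
t 2.15 pos [ 0.4212 -0.0271  0.3107] F [ 0.17 -0.21  0.07] gap 0.0938
shift [0.0001, -0.0032, -0.0193] turn [0.0, 0.0, -0.53]
```

View pics/w1.png

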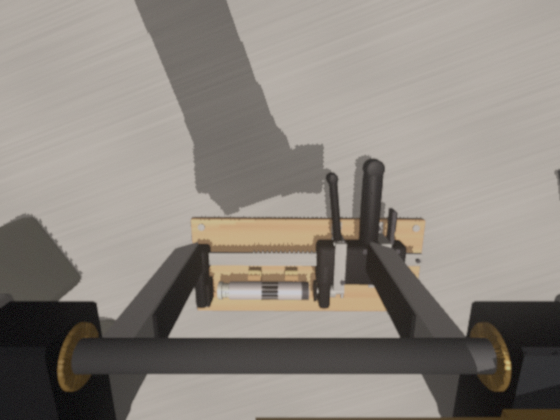

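Run:
```python
from h import *
import pickle
i,p,d=pickle.load(open("pics/w1.pkl","rb"))
cv2.imwrite("pics/w1c.png",cv2.resize(p[140:320,180:440],None,fx=3,fy=3,interpolation=cv2.INTER_CUBIC))
hsv=cv2.cvtColor(p,cv2.COLOR_BGR2HSV)
m=cv2.inRange(hsv,(8,70,60),(25,255,255)); m[:205]=0;m[318:]=0;m[:,:180]=0;m[:,435:]=0
def P(u,v,z): return onz("wrist",u,v,z,i)
# top edge (clamp x=-48) fit over columns
us=[u for u in range(200,320,4)]
vs=[np.nonzero(m[:,u])[0].min() for u in us]
k=np.polyfit(us,vs,1);a=P(200,np.polyval(k,200),.012);b=P(320,np.polyval(k,320),.012)
print("edge",k,a,b,np.degrees(np.arctan2(*(b-a)[1::-1])))
L=[np.nonzero(m[v])[0].min() for v in range(222,300,4)];Rr=[np.nonzero(m[v])[0].max() for v in range(222,245,3)]
B=[np.nonzero(m[:,u])[0].max() for u in range(215,300,5)]
print(L,Rr,B)
print("TL",P(np.median(L)-.5,217,.012),"TR",P(np.median(Rr)+.5,217,.012),"BL",P(np.median(L),np.median(B)+.5,.012))
```

```text
edge [8.31037787e-17 2.18000000e+02] [ 0.43961918 -0.15794763  0.012     ] [4.94956590e-01 1.34553711e-04 1.20000000e-02] 70.70716120272422Traceback (most recent call last):
  File "<stdin>", line 13, in <module>
    return umr_minimum(a, axis, None, out, keepdims, initial, where)
ValueError: zero-size array to reduction operation minimum which has no identity
```

View pics/w1c.png

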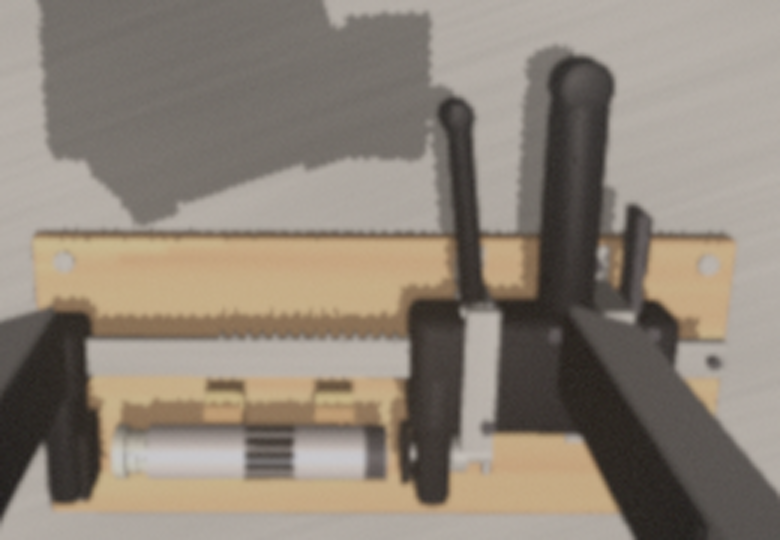

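Run:
```python
from h import *
import pickle
i,p,d=pickle.load(open("pics/w1.pkl","rb"))
def P(u,v,z): return onz("wrist",180+u/3,140+v/3,z,i)
th=np.radians(70.7);ey=np.array([np.cos(th),np.sin(th),0]);ex=np.array([np.sin(th),-np.cos(th),0])
def c(n,u,v,z):
    q=P(u,v,z); print(n,"ex %.4f ey %.4f"%(q@ex,q@ey),np.round(q,4))
c("board TL x-48",35,233,.012);c("board TR",735,235,.012); c("board BL x98",52,512,.012)
c("handle R edge y29",607,130,.051);c("handle R edge y29",598,280,.051);c("handle L edge y5 (bottom?)",549,130,.025);c("h tip x-136",580,57,.051)
c("housing TL x-25,y",412,303,.056)
c("housing/bar tail edge y66",675,310,.05)
c("trig tip",456,98,.047);c("trig L edge tip",441,115,.038);c("trig L mid",447,170,.047);c("trig L low",460,290,.047);c("trig R tip",473,115,.047)
c("rel R",650,225,.048);c("rel R low",640,290,.048);c("rel L tip",627,205,.048);c("jaw right face",97,440,.038);c("jaw top R edge",90,350,.054)
c("tube axis L",148,452,.0505);c("tail end",725,360,.041)
for a,b in [((447,170),'trig'),((600,200),'handle'),((640,240),'rel'),((500,330),'hous')]:
    print(b,d[int(140+a[1]/3),int(180+a[0]/3)])
```

```text
board TL x-48 ex 0.4666 ey -0.0154 [ 0.4353 -0.1687  0.012 ]
board TR ex 0.4676 ey 0.3104 [0.5439 0.1385 0.012 ]
board BL x98 ex 0.6139 ey -0.0176 [ 0.5736 -0.2195  0.012 ]
handle R edge y29 ex 0.4099 ey 0.2353 [0.4647 0.0866 0.051 ]
handle R edge y29 ex 0.4757 ey 0.2366 [0.5272 0.0661 0.051 ]
handle L edge y5 (bottom?) ex 0.4152 ey 0.2175 [0.4638 0.0681 0.025 ]
h tip x-136 ex 0.3798 ey 0.2220 [0.4318 0.0839 0.051 ]
housing TL x-25,y ex 0.4843 ey 0.1562 [ 0.5088 -0.0126  0.056 ]
housing/bar tail edge y66 ex 0.4899 ey 0.2716 [0.5521 0.0944 0.05  ]
trig tip ex 0.3973 ey 0.1729 [0.4321 0.0319 0.047 ]
trig L edge tip ex 0.4061 ey 0.1681 [0.4388 0.0245 0.038 ]
trig L mid ex 0.4279 ey 0.1703 [0.4602 0.0193 0.047 ]
trig L low ex 0.4818 ey 0.1780 [0.5135 0.0087 0.047 ]
trig R tip ex 0.4044 ey 0.1803 [0.4413 0.0365 0.047 ]
rel R ex 0.4518 ey 0.2579 [0.5117 0.094  0.048 ]
rel R low ex 0.4814 ey 0.2562 [0.539  0.0827 0.048 ]
rel L tip ex 0.4430 ey 0.2473 [0.4998 0.087  0.048 ]
jaw right face ex 0.5594 ey 0.0134 [ 0.5324 -0.1722  0.038 ]
jaw top R edge ex 0.5070 ey 0.0166 [ 0.484  -0.1519  0.054 ]
tube axis L ex 0.5586 ey 0.0391 [ 0.5401 -0.1477  0.0505]
tail end ex 0.5176 ey 0.3000 [0.5877 0.112  0.041 ]
trig 0.4778183
handle 0.43471643
rel 0.43668014
hous 0.44345468
```

```bash
cat >> h.py <<'E'
th=np.radians(70.7);ey=np.array([np.cos(th),np.sin(th),0]);ex=np.array([np.sin(th),-np.cos(th),0])
O=.5155*ex+.207*ey
def cl(x,y,z): return O+x*ex+y*ey+np.array([0,0,z])
def inc(p): p=np.array(p)-O; return np.round([p@ex,p@ey,p[2]],4)
E
python3 - <<'E'
from h import *
p=cl(-.09,.003,.10);print(p);rel(p,70.7)
E
```

```text
[0.47099533 0.05756433 0.1       ]
t 2.2 pos [ 0.4212 -0.0271  0.3107] F [ 0.32 -0.48  0.24] gap 0.0937
shift [-0.0191, 0.0964, 0.2107] turn [-0.0, 0.01, 0.08]
```

arm_command([
  [-0.01,0.045,0.02,0,0,0],
  [-0.019,0.08,0.05,0,0,0],
  [-0.019,0.096,0.09,0,0,0],
  [-0.019,0.096,0.138,0,0,0],
  [-0.019,0.096,0.17,0,0,0],
])

```text
t: 2.7
eef_pos: [0.4696, 0.0578, 0.138]
ee_rot: [-0.522, -3.096, -0.0]
wrist_force: [1.0, -0.8, 0.2]
finger_gap: 0.0939
```

Run:
```python
from h import *
import pickle
i=cams.camera_info("wrist"); p,d=cams.snapshot("wrist"); pickle.dump((i,p,d),open("pics/w2.pkl","wb"))
cv2.imwrite("pics/w2.png",p)
rel(cl(-.09,.003,.045),70.7)
```

```text
t 2.75 pos [0.4679 0.0571 0.1346] F [-4.62 -2.31 -6.94] gap 0.0944
shift [-0.0034, 0.0016, 0.0896] turn [-0.09, -0.36, 0.12]
```

View pics/w2.png

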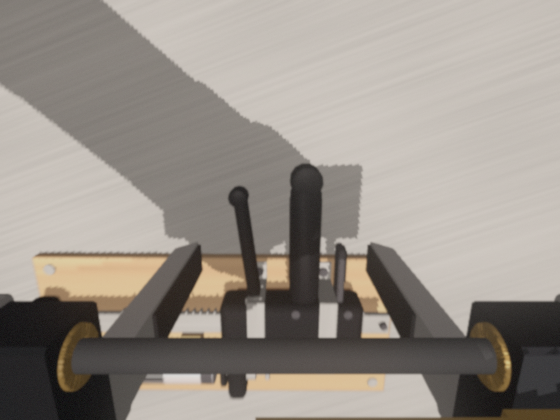

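Run:
```python
from h import *
import pickle
i,p,d=pickle.load(open("pics/w2.pkl","rb"))
def c(n,u,v,z): print(n,inc(onz("wrist",u,v,z,i)))
c("hand L top",291.5,210,.051);c("hand R top",322,210,.051);c("hand tip",306,165,.051)
c("trig L",236,215,.038);c("trig L low",245,270,.038);c("trig tip",238,187,.047);c("rel R",346,265,.048);c("rel tip",340,245,.048);c("board edge",150,255,.012)
s=status.sense();print(s["t"],inc(s["eef_pos"]),s["wrist_force"])
```

```text
hand L top [-0.103   0.0077  0.051 ]
hand R top [-0.103   0.0302  0.051 ]
hand tip [-0.1363  0.0178  0.051 ]
trig L [-0.0951 -0.0353  0.038 ]
trig L low [-0.0481 -0.0297  0.038 ]
trig tip [-0.1194 -0.0318  0.047 ]
rel R [-0.0573  0.0509  0.048 ]
rel tip [-0.0741  0.0454  0.048 ]
board edge [-0.05   -0.1171  0.012 ]
2.75 [-0.0928  0.0016  0.1346] [-4.62218826 -2.30796573 -6.94193904]
```

arm_command([
  [0,0,0.02,0,0,0],
  [0,0,0.04,0,0,0],
  [0,0,0.05,0,0,0],
  [0,0,0.05,0,0,0],
])

```text
t: 3.15
eef_pos: [0.4703, 0.0574, 0.0905]
ee_rot: [-0.522, -3.097, 0.0]
wrist_force: [-0.1, 0.3, -0.1]
finger_gap: 0.094
```

Run:
```python
from h import *
rel(cl(-.09,.003,.045),70.7)
```

```text
t 3.15 pos [0.4703 0.0574 0.0905] F [-0.06  0.33 -0.14] gap 0.094
shift [-0.0006, 0.0004, 0.0455] turn [-0.02, -0.05, 0.17]
```

arm_command([
  [0,0,0.02,0,0,0],
  [0,0,0.035,0,0,0],
  [0,0,0.045,0,0,0],
  [0,0,0.045,0,0,0],
])

```text
t: 3.55
eef_pos: [0.4701, 0.0576, 0.045]
ee_rot: [-0.52, -3.097, 0.0]
wrist_force: [0.7, 0.1, -0.6]
finger_gap: 0.0938
```

Run:
```python
from h import *
rel(cl(-.09,.010,.045),70.7)
for n in ["wrist","side"]:
    p,d=cams.snapshot(n); cv2.imwrite(f"pics/{n}3.png",p if n=="wrist" else cv2.resize(p[150:310,200:360],None,fx=3.7,fy=3.7))
```

```text
t 3.55 pos [0.4701 0.0576 0.045 ] F [ 0.67  0.06 -0.58] gap 0.0938
shift [-0.0009, 0.0073, -0.0] turn [-0.02, -0.08, 0.22]
```

View pics/wrist3.png

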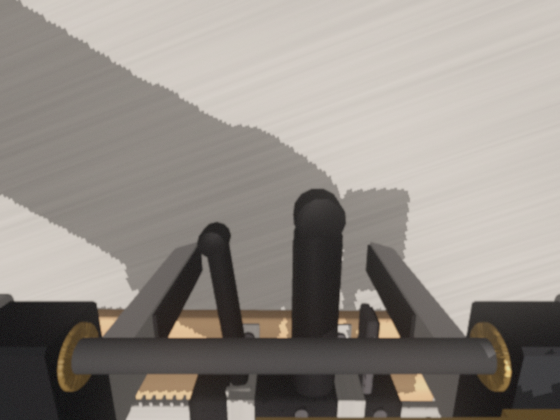

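View pics/side3.png

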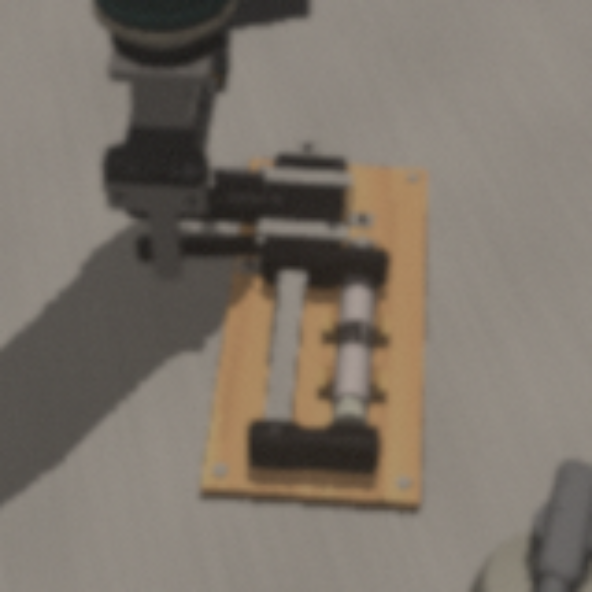

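arm_command([
  [0,0.01,0,0,0,0],
  [0,0.01,0,0,0,0],
  [0,0.01,0,0,0,0],
], jaw=0.3, newtons=8)

```text
t: 3.95
eef_pos: [0.4737, 0.0671, 0.0458]
ee_rot: [-0.52, -3.098, 0.001]
wrist_force: [-3.9, -4.3, 4.3]
finger_gap: 0.0734
```

arm_command([
  [0,0,0,0,0,0],
  [0,0,0,0,0,0],
  [0,0,0,0,0,0],
  [0,0,0,0,0,0],
], jaw=0.63)

```text
t: 4.35
eef_pos: [0.4735, 0.0662, 0.0456]
ee_rot: [-0.521, -3.097, 0.002]
wrist_force: [-0.8, -4.0, 1.7]
finger_gap: 0.0417
```

Run:
```python
from h import *
s=status.sense();print(inc(s["eef_pos"]),s["finger_gap"],"Fy",s["wrist_force"]@ey,"Fx",s["wrist_force"]@ex,s["wrist_force"])
```

```text
[-0.0905  0.012   0.0456] 0.041659820191135906 Fy -4.072692325901658 Fx 0.5298365428919167 [-0.8460232  -4.0189295   1.70361251]
```

arm_command([
  [0,0.001,0,0,0,0],
  [0,0.001,0,0,0,0],
  [0,0.001,0,0,0,0],
])

```text
t: 4.65
eef_pos: [0.4739, 0.0671, 0.0456]
ee_rot: [-0.521, -3.098, 0.002]
wrist_force: [-3.3, -7.3, 3.8]
finger_gap: 0.0371
```

```bash
cat >> h.py <<'E'
def st():
    s=status.sense();f=np.array(s["wrist_force"]);print(s["t"],inc(s["eef_pos"]),"gap %.4f Fy %.2f Fx %.2f Fz %.2f"%(s["finger_gap"],f@ey,f@ex,f[2]),"B",round(inc(s["eef_pos"])[1]-s["finger_gap"]/2,4),"A",round(inc(s["eef_pos"])[1]+s["finger_gap"]/2,4))
E
python3 - <<'E'
from h import *
st()
E
```

```text
4.65 [-0.0904  0.0129  0.0456] gap 0.0371 Fy -7.99 Fx -0.66 Fz 3.84 B -0.0056 A 0.0314
```

arm_command([
  [0,-0.006,0,0,0,0],
  [0,-0.008,0,0,0,0],
  [0,-0.008,0,0,0,0],
  [0,-0.008,0,0,0,0],
  [0,-0.008,0,0,0,0],
], jaw=0)

```text
t: 5.15
eef_pos: [0.4717, 0.0605, 0.0457]
ee_rot: [0.52, 3.098, 0.0]
wrist_force: [1.1, -0.5, 0.0]
finger_gap: 0.0738
```

arm_command([
  [0,0,0,0,0,0],
  [0,0,0,0,0,0],
])

```text
t: 5.35
eef_pos: [0.4714, 0.0608, 0.0456]
ee_rot: [-0.52, -3.098, -0.001]
wrist_force: [0.3, 0.6, -0.1]
finger_gap: 0.0901
```

Run:
```python
from h import *
st()
p,d=cams.snapshot("side"); cv2.imwrite("pics/side4.png",cv2.resize(p[150:310,200:360],None,fx=3.7,fy=3.7))
```

```text
5.35 [-0.0906  0.0062  0.0456] gap 0.0901 Fy 0.68 Fx 0.03 Fz -0.14 B -0.0388 A 0.0512
```

View pics/side4.png

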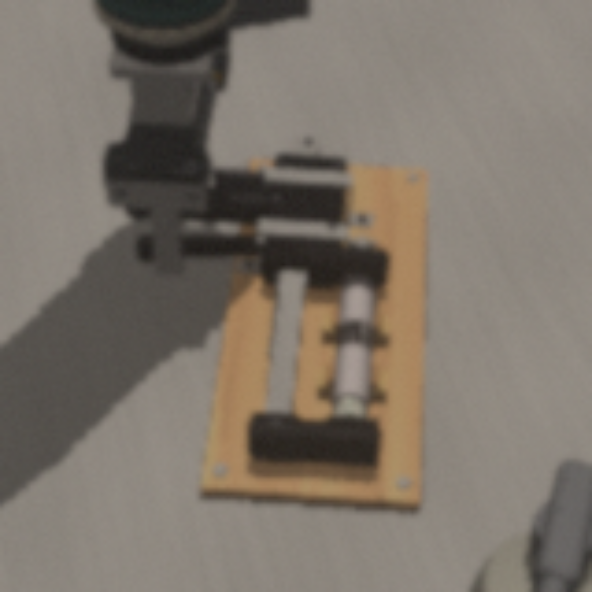

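arm_command([
  [0,0.004,0,0,0,0],
  [0,0.007,0,0,0,0],
  [0,0.007,0,0,0,0],
  [0,0.007,0,0,0,0],
  [0,0.007,0,0,0,0],
], jaw=0.63)

```text
t: 5.9
eef_pos: [0.4727, 0.0662, 0.0452]
ee_rot: [-0.521, -3.096, 0.003]
wrist_force: [-8.0, -7.5, 5.6]
finger_gap: 0.0577
```

arm_command([
  [0,0,0,0,0,0],
  [0,0,0,0,0,0],
  [0,0,0,0,0,0],
  [0,0,0,0,0,0],
])

```text
t: 6.3
eef_pos: [0.4734, 0.0672, 0.0454]
ee_rot: [-0.52, -3.098, -0.0]
wrist_force: [-2.3, -0.5, -4.1]
finger_gap: 0.0372
```

Run:
```python
from h import *
st()
```

```text
6.3 [-0.0909  0.0129  0.0454] gap 0.0372 Fy -1.22 Fx -2.04 Fz -4.13 B -0.0057 A 0.0315
```

arm_command([
  [0,-0.005,0,0,0,0],
  [0,-0.007,0,0,0,0],
  [0,-0.007,0,0,0,0],
  [0,-0.007,0,0,0,0],
  [0,-0.007,0,0,0,0],
], jaw=0)

```text
t: 6.8
eef_pos: [0.4719, 0.0604, 0.0458]
ee_rot: [0.52, 3.097, 0.0]
wrist_force: [0.6, -2.1, -0.6]
finger_gap: 0.0737
```

arm_command([
  [0,0,0,0,0,0],
  [0,0,0,0,0,0],
])

```text
t: 7.0
eef_pos: [0.4718, 0.0607, 0.0458]
ee_rot: [0.52, 3.098, 0.001]
wrist_force: [0.2, -0.5, -0.0]
finger_gap: 0.0899
```

Run:
```python
from h import *
st()
p,d=cams.snapshot("side"); cv2.imwrite("pics/side5.png",cv2.resize(p[150:310,200:360],None,fx=3.7,fy=3.7))
```

```text
7.0 [-0.0903  0.0062  0.0458] gap 0.0899 Fy -0.43 Fx 0.37 Fz -0.00 B -0.0388 A 0.0512
```

View pics/side5.png

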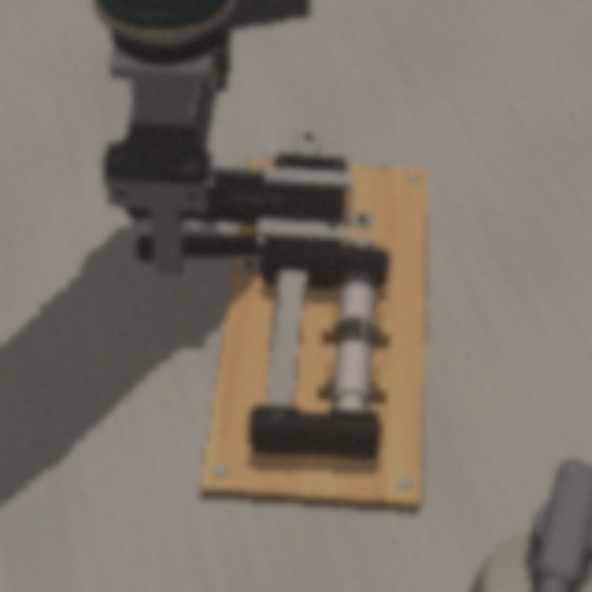

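arm_command([
  [0,0.004,0,0,0,0],
  [0,0.007,0,0,0,0],
  [0,0.007,0,0,0,0],
  [0,0.007,0,0,0,0],
  [0,0.007,0,0,0,0],
], jaw=0.63)

```text
t: 7.55
eef_pos: [0.4727, 0.0661, 0.0453]
ee_rot: [-0.521, -3.096, 0.004]
wrist_force: [-7.8, -8.6, 6.3]
finger_gap: 0.0576
```

arm_command([
  [0,0,0,0,0,0],
  [0,0,0,0,0,0],
  [0,0,0,0,0,0],
  [0,0,0,0,0,0],
])

```text
t: 7.95
eef_pos: [0.4733, 0.0669, 0.0454]
ee_rot: [-0.52, -3.097, 0.001]
wrist_force: [-4.7, -2.8, -1.5]
finger_gap: 0.038
```

Run:
```python
from h import *
st()
p,d=cams.snapshot("side"); cv2.imwrite("pics/side6.png",cv2.resize(p[150:310,200:360],None,fx=3.7,fy=3.7))
```

```text
7.95 [-0.0909  0.0126  0.0454] gap 0.0380 Fy -4.21 Fx -3.52 Fz -1.53 B -0.0064 A 0.0316
```

View pics/side6.png

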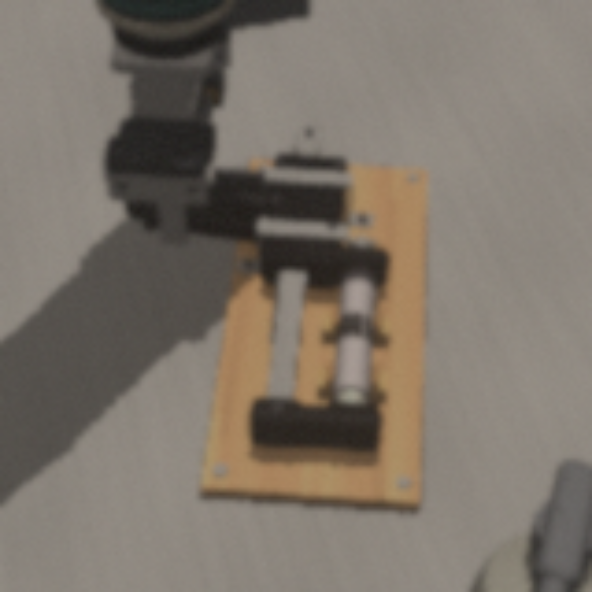

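arm_command([
  [0,0.002,0,0,0,0],
  [0,0.002,0,0,0,0],
  [0,0.002,0,0,0,0],
], jaw=0.66)

```text
t: 8.3
eef_pos: [0.4735, 0.0673, 0.0453]
ee_rot: [-0.522, -3.096, 0.005]
wrist_force: [-6.7, -11.9, 2.2]
finger_gap: 0.0374
```

Run:
```python
from h import *
st()
```

```text
8.3 [-0.0908  0.013   0.0453] gap 0.0374 Fy -13.47 Fx -2.43 Fz 2.17 B -0.0057 A 0.0317
```

arm_command([
  [0,-0.006,0,0,0,0],
  [0,-0.009,0,0,0,0],
  [0,-0.009,0,0,0,0],
  [0,-0.009,0,0,0,0],
  [0,-0.009,0,0,0,0],
], jaw=0)

```text
t: 8.8
eef_pos: [0.472, 0.0606, 0.0458]
ee_rot: [0.52, 3.097, 0.001]
wrist_force: [0.7, -1.4, -0.2]
finger_gap: 0.0735
```

arm_command([
  [0,0,0,0,0,0],
  [0,0,0,0,0,0],
])

```text
t: 9.0
eef_pos: [0.4718, 0.0608, 0.0457]
ee_rot: [0.52, 3.098, 0.001]
wrist_force: [-0.1, -0.8, -1.0]
finger_gap: 0.0898
```

Run:
```python
from h import *
st()
p,d=cams.snapshot("side"); cv2.imwrite("pics/side7.png",cv2.resize(p[150:310,200:360],None,fx=3.7,fy=3.7))
p,d=cams.snapshot("scene"); cv2.imwrite("pics/scene7.png",cv2.resize(p[165:280,190:360],None,fx=4.5,fy=4.5))
```

```text
9.0 [-0.0903  0.0063  0.0457] gap 0.0898 Fy -0.81 Fx 0.21 Fz -1.00 B -0.0386 A 0.0512
```

View pics/scene7.png

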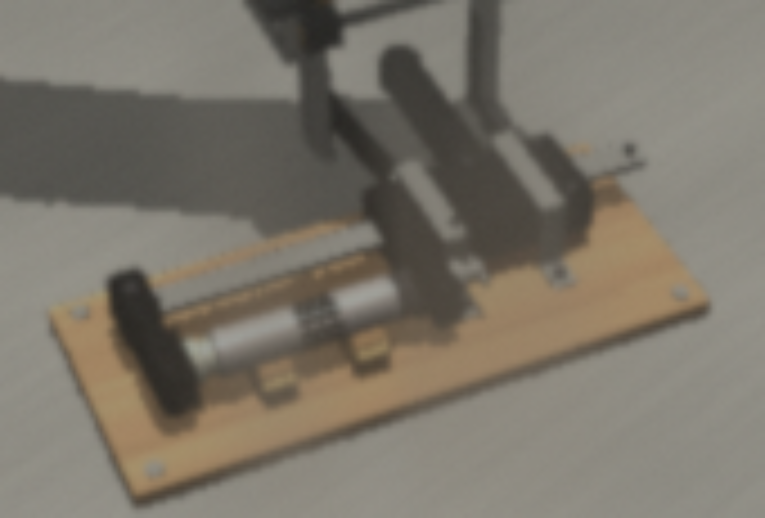

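arm_command([
  [0,0.004,0,0,0,0],
  [0,0.008,0,0,0,0],
  [0,0.008,0,0,0,0],
  [0,0.008,0,0,0,0],
], jaw=0.64)

```text
t: 9.5
eef_pos: [0.4731, 0.0672, 0.0453]
ee_rot: [-0.52, -3.096, 0.003]
wrist_force: [-8.6, -10.6, 7.1]
finger_gap: 0.0657
```

arm_command([
  [0,0,0,0,0,0],
  [0,0,0,0,0,0],
])

```text
t: 9.7
eef_pos: [0.4729, 0.0666, 0.0452]
ee_rot: [-0.521, -3.096, 0.005]
wrist_force: [-6.2, -7.3, 6.6]
finger_gap: 0.0495
```

Run:
```python
from h import *
st()
```

```text
9.7 [-0.0912  0.0121  0.0452] gap 0.0495 Fy -9.00 Fx -3.47 Fz 6.59 B -0.0126 A 0.0368
```

arm_command([
  [0,0,0,0,0,0],
  [0,0,0,0,0,0],
])

```text
t: 9.9
eef_pos: [0.4734, 0.0672, 0.0453]
ee_rot: [-0.521, -3.097, 0.002]
wrist_force: [-3.4, -4.4, -0.1]
finger_gap: 0.0373
```

Run:
```python
from h import *
st()
```

```text
9.9 [-0.0909  0.0129  0.0453] gap 0.0373 Fy -5.30 Fx -1.72 Fz -0.09 B -0.0058 A 0.0316
```

arm_command([
  [0,-0.006,0,0,0,0],
  [0,-0.008,0,0,0,0],
  [0,-0.008,0,0,0,0],
  [0,-0.008,0,0,0,0],
  [0,-0.008,0,0,0,0],
], jaw=0)

```text
t: 10.4
eef_pos: [0.4718, 0.0605, 0.0457]
ee_rot: [0.52, 3.098, 0.0]
wrist_force: [0.7, -1.6, -1.4]
finger_gap: 0.0738
```

arm_command([
  [0,0,0,0,0,0],
  [0,0,0,0,0,0],
])

```text
t: 10.6
eef_pos: [0.4717, 0.0607, 0.0457]
ee_rot: [0.52, 3.098, 0.001]
wrist_force: [-0.0, -0.1, -1.3]
finger_gap: 0.0897
```

Run:
```python
from h import *
st()
p,d=cams.snapshot("scene"); cv2.imwrite("pics/scene8.png",cv2.resize(p[165:280,190:360],None,fx=4.5,fy=4.5))
```

```text
10.6 [-0.0904  0.0062  0.0457] gap 0.0897 Fy -0.07 Fx -0.01 Fz -1.28 B -0.0386 A 0.051
```

View pics/scene8.png

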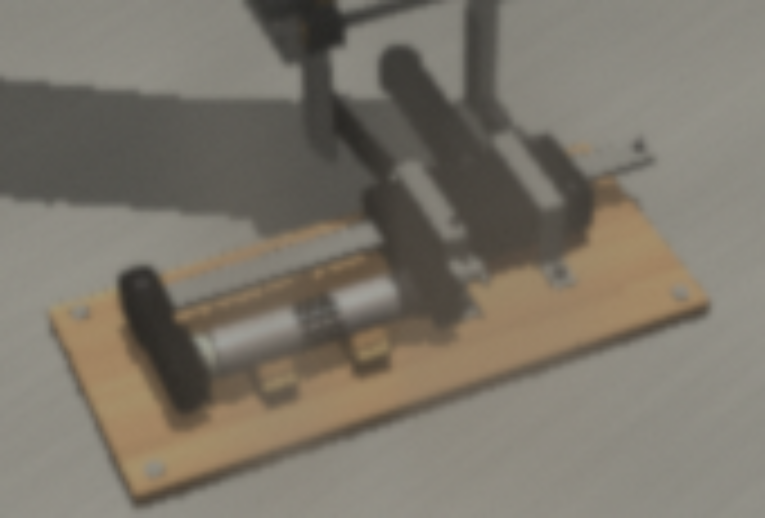

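arm_command([
  [0,0.004,0,0,0,0],
  [0,0.008,0,0,0,0],
  [0,0.008,0,0,0,0],
  [0,0.008,0,0,0,0],
], jaw=0.12)

```text
t: 11.05
eef_pos: [0.4739, 0.0681, 0.0455]
ee_rot: [-0.52, -3.098, 0.0]
wrist_force: [-1.9, -2.1, -0.1]
finger_gap: 0.0827
```

arm_command([
  [0,0,0,0,0,0],
  [0,0,0,0,0,0],
], jaw=0.17)

```text
t: 11.25
eef_pos: [0.4738, 0.0678, 0.0455]
ee_rot: [-0.521, -3.098, 0.001]
wrist_force: [-3.8, -2.8, 0.5]
finger_gap: 0.0784
```

arm_command([
  [0,0,0,0,0,0],
  [0,0,0,0,0,0],
], jaw=0.22)

```text
t: 11.45
eef_pos: [0.4735, 0.0676, 0.0454]
ee_rot: [-0.521, -3.097, 0.001]
wrist_force: [-6.1, -4.3, 0.5]
finger_gap: 0.0739
```

Run:
```python
from h import *
st()
```

```text
11.45 [-0.0909  0.0133  0.0454] gap 0.0739 Fy -6.09 Fx -4.34 Fz 0.55 B -0.0237 A 0.0503
```

arm_command([
  [0,0,0,0,0,0],
  [0,0,0,0,0,0],
], jaw=0.26)

```text
t: 11.65
eef_pos: [0.4733, 0.067, 0.0453]
ee_rot: [-0.521, -3.096, 0.003]
wrist_force: [-7.3, -8.1, 3.1]
finger_gap: 0.0699
```

arm_command([
  [0,0,0,0,0,0],
  [0,0,0,0,0,0],
], jaw=0.3)

```text
t: 11.85
eef_pos: [0.4731, 0.0667, 0.0453]
ee_rot: [-0.522, -3.096, 0.004]
wrist_force: [-8.5, -8.8, 5.6]
finger_gap: 0.0661
```

Run:
```python
from h import *
st()
```

```text
11.85 [-0.091   0.0123  0.0453] gap 0.0661 Fy -11.12 Fx -5.08 Fz 5.61 B -0.0208 A 0.0454
```

arm_command([
  [0,0,0,0,0,0],
  [0,0,0,0,0,0],
], jaw=0.34)

```text
t: 12.05
eef_pos: [0.473, 0.0665, 0.0453]
ee_rot: [-0.522, -3.096, 0.004]
wrist_force: [-8.5, -9.5, 6.6]
finger_gap: 0.0623
```

arm_command([
  [0,0,0,0,0,0],
  [0,0,0,0,0,0],
], jaw=0.37)

```text
t: 12.25
eef_pos: [0.473, 0.0665, 0.0453]
ee_rot: [-0.522, -3.096, 0.004]
wrist_force: [-9.8, -10.4, 6.3]
finger_gap: 0.0596
```

Run:
```python
from h import *
st()
p,d=cams.snapshot("scene"); cv2.imwrite("pics/scene9.png",cv2.resize(p[165:280,190:360],None,fx=4.5,fy=4.5))
```

```text
12.25 [-0.0911  0.0121  0.0453] gap 0.0596 Fy -13.07 Fx -5.86 Fz 6.29 B -0.0177 A 0.0419
```

View pics/scene9.png

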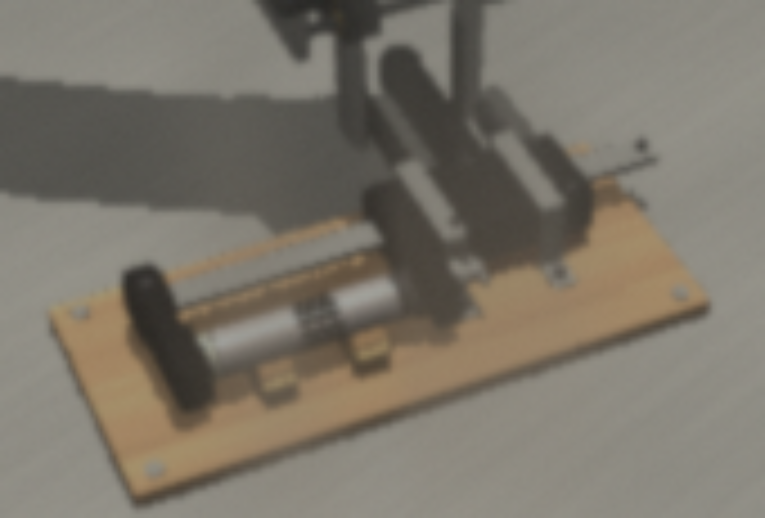

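arm_command([
  [0,0,0,0,0,0],
  [0,0,0,0,0,0],
], jaw=0.385)

```text
t: 12.5
eef_pos: [0.473, 0.0665, 0.0453]
ee_rot: [-0.522, -3.096, 0.004]
wrist_force: [-9.0, -9.9, 6.4]
finger_gap: 0.0582
```

Run:
```python
from h import *
st()
```

```text
12.5 [-0.0911  0.0121  0.0453] gap 0.0582 Fy -12.38 Fx -5.24 Fz 6.39 B -0.017 A 0.0412
```

arm_command([
  [0,0,0,0,0,0],
  [0,0,0,0,0,0],
], jaw=0.405)

```text
t: 12.7
eef_pos: [0.473, 0.0665, 0.0453]
ee_rot: [-0.522, -3.096, 0.004]
wrist_force: [-9.6, -10.4, 5.8]
finger_gap: 0.0563
```

arm_command([
  [0,0,0,0,0,0],
  [0,0,0,0,0,0],
], jaw=0.425)

```text
t: 12.9
eef_pos: [0.4728, 0.0661, 0.0452]
ee_rot: [-0.522, -3.095, 0.005]
wrist_force: [-10.4, -12.1, 7.8]
finger_gap: 0.0541
```

Run:
```python
from h import *
st()
```

```text
12.9 [-0.0911  0.0117  0.0452] gap 0.0541 Fy -14.83 Fx -5.80 Fz 7.78 B -0.0154 A 0.0388
```

Run:
```python
from h import *
for n,b in [("scene",(215,220,290,275)),("side",(270,220,320,285))]:
    p,d=cams.snapshot(n); cv2.imwrite(f"pics/{n}10.png",cv2.resize(p[b[1]:b[3],b[0]:b[2]],None,fx=9,fy=9,interpolation=cv2.INTER_CUBIC))
st()
```

```text
13.0 [-0.0911  0.0117  0.0452] gap 0.0538 Fy -14.95 Fx -6.00 Fz 7.29 B -0.0152 A 0.0386
```

View pics/scene10.png

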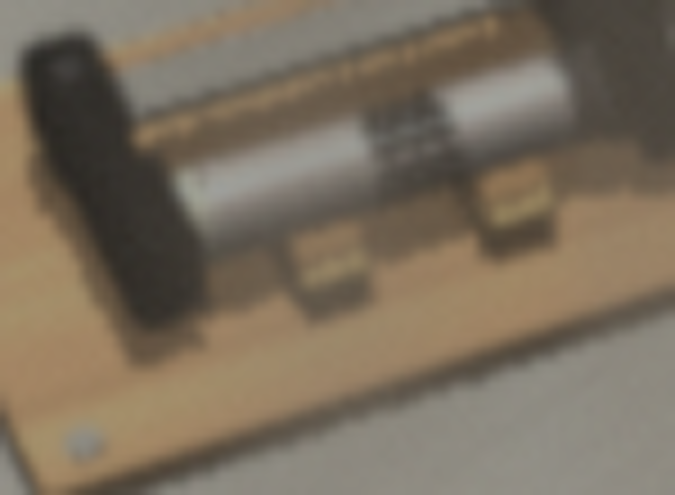

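View pics/side10.png

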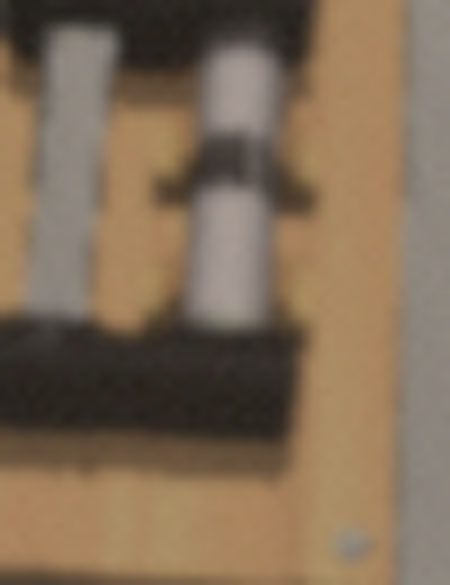

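arm_command([
  [0,0,0,0,0,0],
  [0,0,0,0,0,0],
], jaw=0.435)

```text
t: 13.2
eef_pos: [0.4728, 0.0659, 0.0452]
ee_rot: [-0.522, -3.095, 0.006]
wrist_force: [-11.0, -13.3, 8.5]
finger_gap: 0.0534
```

Run:
```python
from h import *
st()
```

```text
13.2 [-0.0911  0.0115  0.0452] gap 0.0534 Fy -16.19 Fx -5.97 Fz 8.53 B -0.0152 A 0.0382
```

arm_command([
  [0,-0.005,0,0,0,0],
  [0,-0.008,0,0,0,0],
  [0,-0.01,0,0,0,0],
  [0,-0.01,0,0,0,0],
  [0,-0.01,0,0,0,0],
], jaw=0)

```text
t: 13.7
eef_pos: [0.4712, 0.059, 0.0457]
ee_rot: [0.52, 3.098, 0.001]
wrist_force: [0.5, 0.4, -0.4]
finger_gap: 0.09
```

arm_command([
  [0,0,0,0,0,0],
  [0,0,-0.02,0,0,0],
  [0,0,-0.06,0,0,0],
  [0,0,-0.1,0,0,0],
  [0,0,-0.1,0,0,0],
])

```text
t: 14.2
eef_pos: [0.4729, 0.0594, 0.1497]
ee_rot: [0.519, 3.092, 0.002]
wrist_force: [-0.2, -0.5, -0.5]
finger_gap: 0.094
```

Run:
```python
from h import *
import pickle
st()
i=cams.camera_info("wrist"); p,d=cams.snapshot("wrist"); pickle.dump((i,p,d),open("pics/w11.pkl","wb"));cv2.imwrite("pics/w11.png",p)
```

```text
14.2 [-0.0888  0.0053  0.1497] gap 0.0940 Fy -0.51 Fx 0.00 Fz -0.54 B -0.0417 A 0.0523
```

View pics/w11.png

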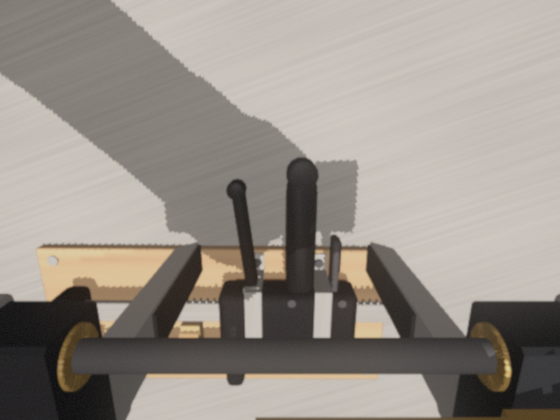

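Run:
```python
from h import *
rel(cl(-.06,-.125,.2),70.7)
```

```text
t 14.25 pos [0.4721 0.0588 0.1476] F [ 0.33 -0.49 -0.04] gap 0.0938
shift [-0.0291, -0.1296, -0.0524] turn [0.06, 0.23, 0.22]
```

arm_command([
  [-0.005,-0.02,-0.03,0,0,0],
  [-0.015,-0.06,-0.052,0,0,0],
  [-0.029,-0.1,-0.052,0,0,0],
  [-0.029,-0.13,-0.052,0,0,0],
  [-0.029,-0.13,-0.052,0,0,0],
])

```text
t: 14.75
eef_pos: [0.4545, -0.0774, 0.1966]
ee_rot: [-0.528, -3.095, 0.001]
wrist_force: [0.8, 0.8, -0.5]
finger_gap: 0.0941
```

Run:
```python
from h import *
import pickle
st()
i=cams.camera_info("wrist"); p,d=cams.snapshot("wrist"); pickle.dump((i,p,d),open("pics/w12.pkl","wb"));cv2.imwrite("pics/w12.png",p)
cv2.imwrite("pics/w12c.png",cv2.resize(p[200:330,200:380],None,fx=4.4,fy=4.4,interpolation=cv2.INTER_CUBIC))
```

```text
14.75 [-0.061  -0.1298  0.1966] gap 0.0941 Fy 1.04 Fx 0.47 Fz -0.48 B -0.1769 A -0.0827
```

View pics/w12c.png

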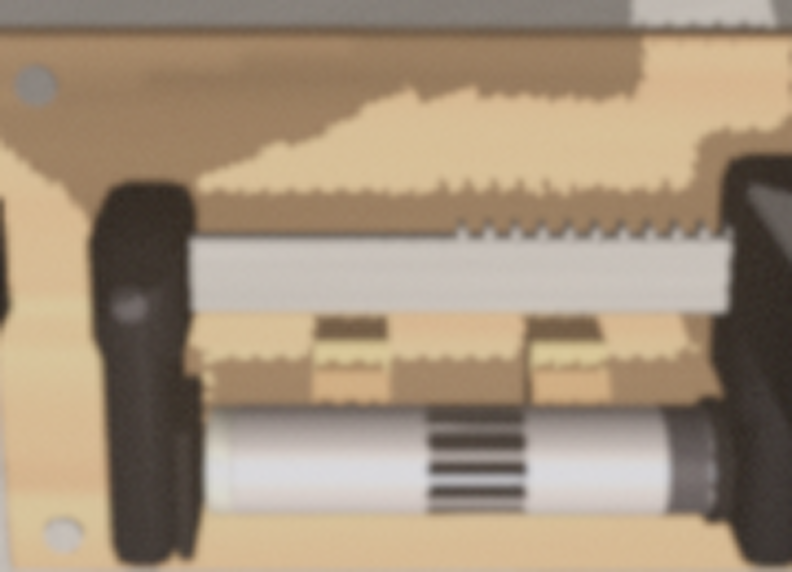

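Run:
```python
from h import *
rel(cl(-.055,.082,.12),70.7)
```

```text
t 14.8 pos [ 0.455  -0.0753  0.1967] F [-0.04 -0.43 -0.65] gap 0.0941
shift [-0.0064, 0.2097, 0.0767] turn [-0.02, -0.07, 0.05]
```

arm_command([
  [-0.006,0.045,0,0,0,0],
  [-0.006,0.09,0.0,0,0,0],
  [-0.006,0.135,0.02,0,0,0],
  [-0.006,0.18,0.04,0,0,0],
  [-0.006,0.21,0.06,0,0,0],
], jaw=1, newtons=20)

```text
t: 15.3
eef_pos: [0.5299, 0.1273, 0.1362]
ee_rot: [-0.515, -3.098, -0.002]
wrist_force: [0.7, -0.8, 0.4]
finger_gap: 0.0573
```

arm_command([
  [0,0,0.01,0,0,0],
  [0,0,0.01,0,0,0],
  [0,0,0.01,0,0,0],
])

```text
t: 15.6
eef_pos: [0.5297, 0.1227, 0.1275]
ee_rot: [-0.52, -3.098, 0.0]
wrist_force: [-0.8, 0.4, 1.0]
finger_gap: 0.0333
```

Run:
```python
from h import *
import pickle
st()
rel(cl(-.055,.082,.045),70.7)
i=cams.camera_info("wrist"); p,d=cams.snapshot("wrist"); pickle.dump((i,p,d),open("pics/w13.pkl","wb"));cv2.imwrite("pics/w13.png",p)
```

```text
15.6 [-0.0561  0.0838  0.1275] gap 0.0333 Fy 0.12 Fx -0.84 Fz 1.01 B 0.0671 A 0.1005
t 15.6 pos [0.5297 0.1227 0.1275] F [-0.75  0.39  1.01] gap 0.0333
shift [-0.0011, -0.0018, 0.0825] turn [-0.02, -0.03, 0.24]
```

View pics/w13.png

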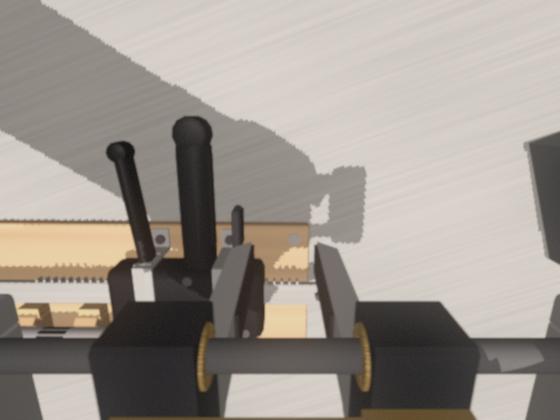

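arm_command([
  [0,0,0.0,0,0,0],
  [0,0,0.01,0,0,0],
  [0,0,0.03,0,0,0],
  [0,0,0.055,0,0,0],
  [0,0,0.078,0,0,0],
])

```text
t: 16.15
eef_pos: [0.53, 0.1222, 0.0484]
ee_rot: [0.522, 3.098, -0.0]
wrist_force: [0.4, -0.5, 1.1]
finger_gap: 0.0006
```

arm_command([
  [0,0,0.003,0,0,0],
  [0,-0.005,0.003,0,0,0],
  [0,-0.009,0.003,0,0,0],
])

```text
t: 16.45
eef_pos: [0.5274, 0.1139, 0.0475]
ee_rot: [0.52, 3.097, 0.0]
wrist_force: [0.2, -0.0, -0.4]
finger_gap: 0.0006
```

Run:
```python
from h import *
st()
p,d=cams.snapshot("wrist");cv2.imwrite("pics/w14.png",p)
```

```text
16.45 [-0.0554  0.0748  0.0475] gap 0.0006 Fy 0.04 Fx 0.22 Fz -0.42 B 0.0745 A 0.0751
```

View pics/w14.png

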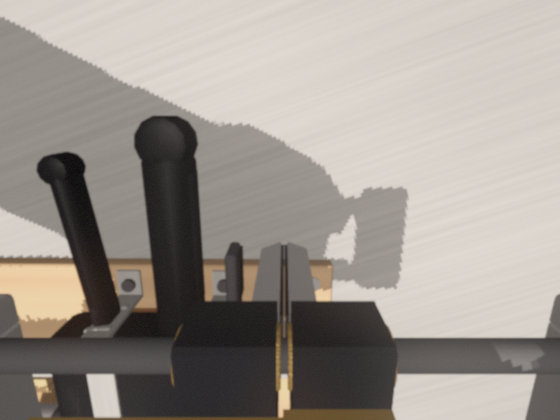

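arm_command([
  [0,-0.005,0,0,0,0],
  [0,-0.01,0,0,0,0],
  [0,-0.014,0,0,0,0],
  [0,-0.018,0,0,0,0],
  [0,-0.018,0,0,0,0],
])

```text
t: 17.0
eef_pos: [0.5209, 0.0975, 0.0468]
ee_rot: [-0.52, -3.098, -0.001]
wrist_force: [-1.8, 5.8, 1.9]
finger_gap: 0.0005
```

Run:
```python
from h import *
st()
```

```text
17.0 [-0.0561  0.0571  0.0468] gap 0.0005 Fy 4.87 Fx -3.62 Fz 1.88 B 0.0568 A 0.0574
```

arm_command([
  [0,-0.002,0,0,0,0],
  [0,-0.002,0,0,0,0],
  [0,-0.002,0,0,0,0],
  [0,-0.002,0,0,0,0],
  [0,-0.002,0,0,0,0],
])

```text
t: 17.5
eef_pos: [0.5206, 0.0968, 0.0469]
ee_rot: [0.518, 3.098, 0.003]
wrist_force: [0.1, 9.9, 1.7]
finger_gap: 0.0002
```

arm_command([
  [0,0,0,0,0,0],
  [0,0,0,0,0,0],
  [0,0,0,0,0,0],
  [0,0,0,0,0,0],
  [0,0,0,0,0,0],
])

```text
t: 18.0
eef_pos: [0.5205, 0.0968, 0.0469]
ee_rot: [0.518, 3.098, 0.003]
wrist_force: [-1.4, 9.7, 1.8]
finger_gap: 0.0003
```

Run:
```python
from h import *
st()
p,d=cams.snapshot("side"); cv2.imwrite("pics/side15.png",cv2.resize(p[150:310,200:360],None,fx=3.7,fy=3.7))
p,d=cams.snapshot("scene"); cv2.imwrite("pics/scene15.png",cv2.resize(p[165:280,190:360],None,fx=4.5,fy=4.5))
```

```text
18.0 [-0.0562  0.0564  0.0469] gap 0.0003 Fy 8.73 Fx -4.50 Fz 1.82 B 0.0562 A 0.0566
```

View pics/scene15.png

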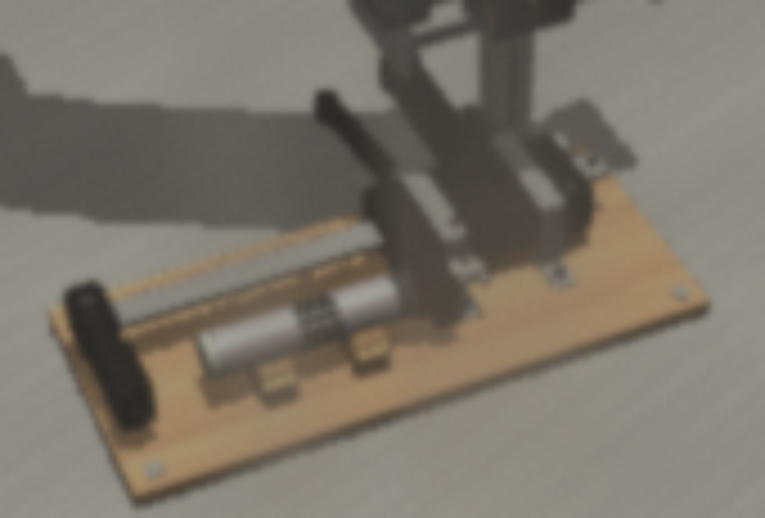

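View pics/side15.png

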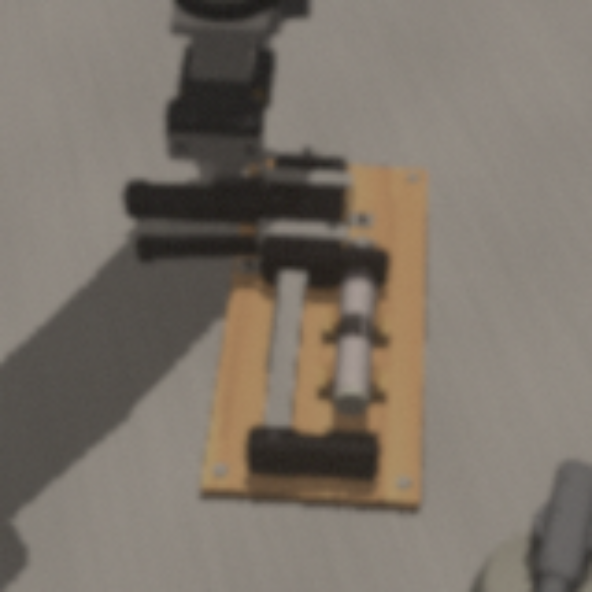

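arm_command([
  [0,0,0,0,0,0],
  [0,0,0,0,0,0],
  [0,0,0,0,0,0],
  [0,0,0,0,0,0],
  [0,0,0,0,0,0],
])

```text
t: 18.6
eef_pos: [0.5205, 0.0968, 0.0469]
ee_rot: [0.518, 3.098, 0.003]
wrist_force: [-1.9, 9.3, 1.1]
finger_gap: 0.0003
```

arm_command([
  [0,0,0,0,0,0],
  [0,0,0,0,0,0],
  [0,0,0,0,0,0],
  [0,0,0,0,0,0],
  [0,0,0,0,0,0],
])

```text
t: 19.1
eef_pos: [0.5205, 0.0968, 0.0469]
ee_rot: [0.518, 3.098, 0.003]
wrist_force: [-1.4, 9.2, 1.5]
finger_gap: 0.0005
```

Run:
```python
from h import *
st()
p,d=cams.snapshot("scene"); c=cv2.resize(p[165:280,190:360],None,fx=4.5,fy=4.5);cv2.imwrite("pics/scene16.png",c)
o=cv2.imread("pics/scene15.png")
df=cv2.absdiff(c,o).max(2)[250:450,50:180];print("diff in jaw region",df.max(),df.mean())
```

```text
19.1 [-0.0562  0.0564  0.0469] gap 0.0005 Fy 8.19 Fx -4.38 Fz 1.46 B 0.0562 A 0.0566
diff in jaw region 5 1.0066153846153847
```

Jaw stationary, fully open. Back off and lift, then check from above.

arm_command([
  [0,0.01,0,0,0,0],
  [0,0.022,0,0,0,0],
  [0,0.026,-0.02,0,0,0],
  [0,0.026,-0.06,0,0,0],
  [0,0.026,-0.1,0,0,0],
])

```text
t: 19.65
eef_pos: [0.5287, 0.1208, 0.1475]
ee_rot: [-0.518, -3.097, 0.0]
wrist_force: [-0.7, -0.9, 0.9]
finger_gap: 0.0005
```

Run:
```python
from h import *
rel(cl(-.06,-.11,.26),70.7)
```

```text
t 19.65 pos [0.5287 0.1208 0.1475] F [-0.68 -0.9   0.88] gap 0.0005
shift [0.0047, -0.1917, -0.1124] turn [-0.02, -0.1, 0.29]
```

arm_command([
  [0,-0.02,-0.04,0,0,0],
  [0,-0.06,-0.07,0,0,0],
  [0,-0.105,-0.08,0,0,0],
  [0,-0.15,-0.09,0,0,0],
  [0.005,-0.19,-0.1,0,0,0],
], jaw=0)

```text
t: 20.15
eef_pos: [0.4618, -0.0597, 0.2472]
ee_rot: [0.521, 3.098, -0.0]
wrist_force: [0.4, -0.4, -0.7]
finger_gap: 0.0371
```

arm_command([
  [0,0,0,0,0,0],
  [0,0,0,0,0,0],
  [0,0,0,0,0,0],
  [0,0,0,0,0,0],
  [0,0,0,0,0,0],
])

```text
t: 20.65
eef_pos: [0.4625, -0.057, 0.2463]
ee_rot: [-0.517, -3.098, -0.001]
wrist_force: [-0.2, -0.1, -0.7]
finger_gap: 0.0773
```

Run:
```python
from h import *
import pickle
st()
i=cams.camera_info("wrist"); p,d=cams.snapshot("wrist"); pickle.dump((i,p,d),open("pics/w17.pkl","wb"));cv2.imwrite("pics/w17.png",cv2.resize(p[120:340,160:440],None,fx=2.8,fy=2.7,interpolation=cv2.INTER_CUBIC))
```

```text
20.65 [-0.0602 -0.108   0.2463] gap 0.0773 Fy -0.19 Fx -0.12 Fz -0.75 B -0.1467 A -0.0693
```

View pics/w17.png

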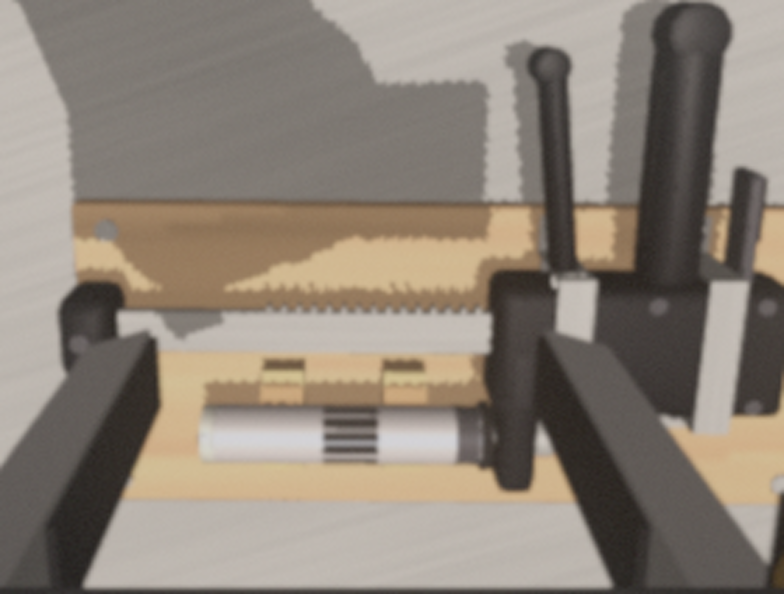

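Run:
```python
from h import *
import pickle
i,p,d=pickle.load(open("pics/w17.pkl","rb"))
def P(u,v,z):return inc(onz("wrist",160+u/2.8,120+v/2.7,z,i))
print("jaw R edge",P(122,297,.054),"head outer",P(201,430,.05),"head/tube",P(215,430,.05),"trig tip",P(549,48,.047),"rel",P(765,200,.048),"tube axis z.05",P(300,434,.0505))
from rig import manip
print(manip.finish_job())
```

```text
jaw R edge [-0.0188 -0.1948  0.054 ] head outer [ 0.0418 -0.1672  0.05  ] head/tube [ 0.0418 -0.1615  0.05  ] trig tip [-0.1167 -0.0349  0.047 ] rel [-0.0583  0.0508  0.048 ] tube axis z.05 [ 0.0432 -0.1269  0.0505]
the job is handed in; nothing more can be done
None
```

I pumped the trigger five times, pressed the release until the jaw stopped moving, and handed the job in at about t = 20.7 s. Most of my checks agreed, but one camera reading of the jaw position does not match a fully open jaw.

**Pressing the plug:** Four pulls went to the trigger's stop. On the fifth, the push held at about 12–13 N while the plug slid. It then rose to about 16 N with no further trigger movement, and I stopped there, below the 21 N crush level. A close wrist picture then showed the plug's 6 mm head tight against the tube with no visible gap.

**Opening the jaw:** I pressed the release to its stop with about 8–9 N and held it for about 2 s. Two scene pictures 1.1 s apart showed no jaw movement. In both pictures the jaw stood farther open than at the start.

**Last checks, with the robot lifted clear:**
- **Plug and tube:** the plug is still seated and the tube lies in its V-blocks. Its axis measured at x ≈ 43 mm in the clamp frame, inside the 40–56 mm limits but close to the low side.
- **Trigger and release:** both were back at rest.
- **Bystanders:** I did not re-measure them. The arm never went near them at low height.

**The reading that disagrees:** the last wrist picture puts the jaw's top edge at y ≈ -195 mm, while fully open is -202 mm. I printed that number in the same script that handed the job in, so I could not follow it up. I think it is measurement error, because the edge is rounded and my clamp frame came from the pictures. The same edge read about -190 mm at the start. The main evidence that the jaw is fully open is that it had stopped moving with the release held down.

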